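Check a brake lever on the bench: it must come up solid short of the grip

ROBOT

A 6-joint arm with a two-finger parallel gripper is mounted at the origin on the work surface. World frame = base frame: x ahead of the robot, y to its left, z up, the work surface at z = 0. Lengths are in m, angles in degrees, forces in N, time in s.
With the tool pointing down it reaches from about 0.275 to 1 m from the base axis. Payload 8.4 kg.
Tool frame: the origin (TCP) lies where the fingers leave the gripper's body, on its centre line; the fingertips stand 73 mm ahead of it and the grasp point (between the pads) lies 54 mm ahead of it; z points along the fingers, y is the direction in which the jaws open and shut (so a half turn about z gives the same grasp; the last joint's range is limited). The gripper opens to 85 mm and grips with 20 to 120 N. Pads are 22 mm wide; open, the fingers measure 114 mm over their backs; the gripper's body (76 mm by 85 mm) begins 54 mm behind the grasp point. The pads swing forward as they close: fully open they stand 13 mm farther back than shut.
Start: joints at [66.956, 20.225, 93.587, -0, 66.188, -0.138], TCP at [0.243, 0.576, 0.304] pointing down, gripper open.
Joint ranges: [-150.9, 150.9], [-52.94, 120.26], [3.33, 152.33], [-74.26, 254.26], [0, 154.13], [-172.89, 172.89]. Speed limits (degrees/s): [127.2, 127.2, 159.86, 180, 180, 180].

INTERFACE

Orientations are given as [roll, pitch, yaw] about the fixed x, y, z axes, in that order (R = Rz(yaw) Ry(pitch) Rx(roll)).
In Python, from station import status, cams, workorder, models gives the robot as it stands.
- The arm moves only by the tool jog_arm, never from a script. Its argument "steps" is a list of rows, each a list of 7 numbers: the turn, a rotation vector about the tool's x, y, z in rad, then the shift along the tool's x, y, z in m, then the opening in per cent of the stroke, from 0 (shut) to 100 (fully open). In form: [[ax, ay, az, dx, dy, dz, jaw], ...]. A call has 1 to 5 rows; each row shifts and turns the pose as measured when the row begins, along the tool's axes as they then stand; what a row does not reach is not made up. A row lasts 1/10 s, in which the tool goes at most 50 mm and 8.59 degrees, less where a joint would pass 70% of its speed; a pose out of reach is approached as far as the arm can. A call is refused whole if a number of a shift passes 0.05 or a number of a turn 0.15, either way. A call with a gripper value outside its range is refused whole. The fingers move at their own pace and stop on an object; "squeeze" is the grip in N (left out, the last holds). Time passes only in rows, so rows that do not move let the fingers close. It gives the time, the measured TCP pose, the force and the opening at its end, in the units of the state.
- status.get_state(): the state, without advancing time (a new reading comes with each control period).
- cams.get_image(name): name is "scene" or "top" or "wrist"; returns the picture (420x560x3 uint8, red, green, blue); there is no depth.
- cams.get_calibration(name): a dict with "camera_matrix" (3x3 intrinsics, pixels), "k1" (the pictures are not rectified: a ray, as slopes to the right and down, at radius r is drawn at 1 + k1 r^2 times it, then the intrinsics apply), "rvec" (rotation vector, rad) and "tvec" (3), from world to camera coordinates, as OpenCV has them. Camera axes: x right, y down, z forward; pixel columns grow to the right and rows downward; lengths in m; the calibration is good to about 2 mm. A picture is of the moment at which its call begins: read the wrist's pose just before it. get_calibration takes no time and is no camera call; for the wrist camera it gives the pose at the moment of the call.
- workorder.sign_off(): hands the job in, once; it reports no verdict.
Trained networks look in the newest picture that a camera, given by its name, has taken for a name from the list of things; names that differ only in an ending like _2 or _b are one class to them, and where a whole thing is asked for, a point or a joint stands for the part that bears it (a point fixed in the world has none). Each returns a list of dicts, best first, with "score" (0 to 1); they miss things now and then, are a little off and sometimes report something else, mostly with a low value. They report only what shows in the picture. A call takes as long as a camera call.
- models.outline_of(camera, thing): "mask" (420x560 bool, what is visible of it) and "box" ([left, top, right, bottom] in pixels, round what is visible of it).
The state is a dict: "time": time; "qpos": joint angles; "qd": joint speeds; "effort": joint torques, N m; "tcp_pos": TCP position; "ee_rot": TCP orientation; "contact_force": force on the tool from outside, world axes, zero at the start; "wrist_torque": the same for the moment, N m; "finger_gap": finger opening in m.
Only numpy, scipy, OpenCV 4.12 (cv2) and the standard library are available. Lean on these libraries where they do the work, as an engineer would, in place of code of your own. Each camera call takes 0.05 s, during which the arm holds its last target.

TASK

The handlebar in the vise has a rebuilt front brake master cylinder, outlet blanked off. With the backs of the closed fingers, without taking hold of anything, press the brake lever (the one beside the fluid reservoir) in until it comes up solid, ease it all the way back out under control without letting it snap, then press it in solid again and finish while holding it there, so I can see that it stops short of the grip. Don't force it, push on the grip, disturb the clutch lever or knock the tools about.

Things in the scene. Friction and masses are not known exactly. Their poses are not given: they have to be found in the camera images.
- brake_lever (a joint): front brake lever, rad: 0 fully out at rest, grows as it is pressed towards the grip, comes up solid at 0.22. Vertical pivot axis, 106 mm from brake_lever_pad. Spring at the pad: about 3 N to start, 6 to 8 N just before the stop, which is rigid: there the force climbs at once. An arm that relaxes by 2 mm after touching the stop has left it. Let go, it snaps back; follow it out at under 0.2 m/s.
- brake_lever_pad (a point): centre of the bright aluminium brake lever blade where fingers bear: 9 mm thick (x), 13 high (z), 168 above the bench, pivot 100 mm inboard, ball end 44 mm outboard. x: pressing direction (level, away from the robot, to the grip), y: outboard along the blade, z up; they turn with the lever. Moves about 22 mm to the stop. Robot's side of the bar; free air in front, only low tools below.
- throttle_grip: black ribbed rubber grip behind the brake lever, 32 mm diameter, 124 mm long; origin on its axis at the inboard end, y outboard along the axis, same height as the lever. Free gap from blade to grip at the pad 51 mm at rest, about 29 mm at the stop. Not to be pushed on.
- handlebar: chromed 22 mm motorcycle handlebar, 715 mm wide, clamped level in the vise, levers towards the robot; origin at mid-length on its axis, y to the brake end. Ends sweep back 8 degrees. Brake control at the robot's left, with a cream, black-capped reservoir (54 mm across, top 64 mm above the bar's axis, 145 mm inboard of brake_lever_pad).
- clutch_lever (a joint): angle of the clutch lever at the other end of the bar (no reservoir), 0 = out. Leave it alone.
- vise: blue bench vise that holds the bar, bolted down; jaws 115 mm wide, top 187 mm above the bench; origin on the bench under the clamped bar, screw and handle to its +x.
- pliers: red-handled pliers, 185 mm long, lying on the bench; origin on the bench under the middle, jaws to +x. Not to be disturbed.
- screwdriver: yellow screwdriver, 200 mm, lying on the bench; origin under its middle. Not to be disturbed.
- wrench: steel spanner, 180 mm, lying on the bench; origin under its middle. Not to be disturbed.
- rivet_gun: blue-grey hand riveter, 280 mm, lying flat, 28 mm high; origin under its middle. Not to be disturbed.
- tape_measure: steel tape measure, 68 x 66 x 36 mm; origin under its middle. Not to be disturbed.
- tape_roll: roll of masking tape, 100 mm across, 25 mm high, lying flat; origin under its middle. Not to be disturbed.
- marker: red and white marker pen, 130 mm, lying on the bench; origin under its middle. Not to be disturbed.
- cleaner_can: standing red spray can of brake cleaner, 65 mm across, 179 mm tall; origin under its middle. Not to be knocked.

How it is judged:
By the outcome, as a careful person would: the job done as asked, in the order asked, and still so for the second after the job is handed in, while the arm keeps its last pose, push and grip.
It also fails if it takes over 58 s, if anything falls off the work surface, if the arm or the gripper's body presses on something with over 40 N, if the wrist force passes 120 N, or if a joint passes its speed limit or range.

## Working session

There is one attempt and no reset: what is moved stays moved. The work goes in short steps, Python scripts to look and compute and a tool call to move; the robot and the scene stay as the last step left them, time stands still between calls to the robot, and variables do not carry over. Pictures are saved under pics/ and viewed, and the job is handed in when it is done.

Besides the shell and the picture viewer there is one more tool, called after "Call:" by a JSON object that holds its "name" and its "arguments". jog_arm: Moves the arm, as the interface text tells. Its arguments: {"type":"object","properties":{"steps":{"type":"array","items":{"type":"array","items":{"type":"number"}}},"squeeze":{"type":"number"}},"required":["steps"]}

```bash
mkdir -p pics
python3 - <<'E'
from station import status, cams, workorder, models
import cv2
print(status.get_state())
for n in ["scene","top","wrist"]:
    im=cams.get_image(n); cv2.imwrite(f"pics/{n}0.png",im[:,:,::-1])
    c=cams.get_calibration(n); print(n,c)
    for t in ["brake_lever_pad","throttle_grip"]:
        for d in models.outline_of(n,t)[:2]: print(t,d["score"],d["box"],d["mask"].sum())
E
```

```text
{'time': 0.0, 'qpos': array([ 6.69552257e+01,  2.02610722e+01,  9.36298934e+01, -2.02121918e-03,
        6.61893390e+01, -1.36911521e-01]), 'qd': array([-0.02452755,  0.06138451, -0.07746835,  0.0609888 ,  0.05083798,
       -0.07685573]), 'effort': array([-5.81874883e-04, -6.05257058e+01, -3.42070985e+01, -1.08515933e-04,
        9.58340010e-03,  1.54253399e-05]), 'tcp_pos': array([0.24313093, 0.57534801, 0.30317094]), 'ee_rot': array([-1.79919691e+02,  1.65613946e-03,  1.57092956e+02]), 'contact_force': array([-0.54597953, -0.32984689,  0.31849731]), 'wrist_torque': array([-9.85129419e-05,  4.04420507e-02, -9.31389673e-02]), 'finger_gap': 0.08558058546678123}
scene {'camera_matrix': array([[428.82292236,   0.        , 276.34967648],
       [  0.        , 428.82292236, 213.44218106],
       [  0.        ,   0.        ,   1.        ]]), 'k1': -0.0627278975410057, 'rvec': array([ 2.3847227 ,  0.98742691, -0.3061863 ]), 'tvec': array([-0.39863295, -0.23812166,  1.3534252 ])}
brake_lever_pad 0.34 [364.2, 166.3, 420.1, 209.6] 374
throttle_grip 0.57 [334.3, 129.6, 369.8, 164.5] 480
top {'camera_matrix': array([[456.77483209,   0.        , 274.6013209 ],
       [  0.        , 456.77483209, 212.44932756],
       [  0.        ,   0.        ,   1.        ]]), 'k1': -0.09688936290808883, 'rvec': array([ 2.20051682, -2.18072952,  0.06918892]), 'tvec': array([-6.82324622e-04,  5.42000247e-01,  1.44025261e+00])}
brake_lever_pad 0.62 [166.8, 223.2, 212.3, 233.4] 118
throttle_grip 0.92 [156.7, 199.6, 204.5, 214.4] 534
wrist {'camera_matrix': array([[319.19673057,   0.        , 275.83799799],
       [  0.        , 319.19673057, 210.51996587],
       [  0.        ,   0.        ,   1.        ]]), 'k1': -0.05543702992940216, 'rvec': array([-2.41579872, -1.60460679, -0.22670264]), 'tvec': array([-0.62529815, -0.03673422,  0.37731772])}
```

View pics/scene0.png

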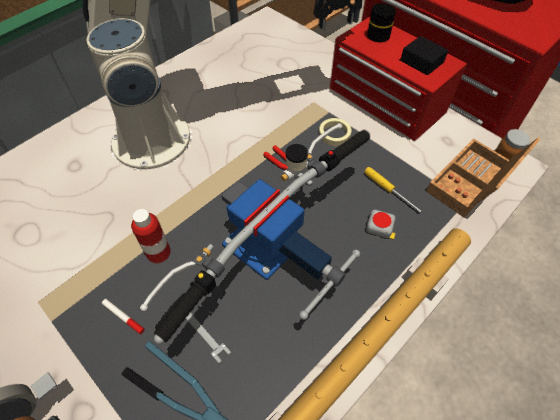

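View pics/top0.png

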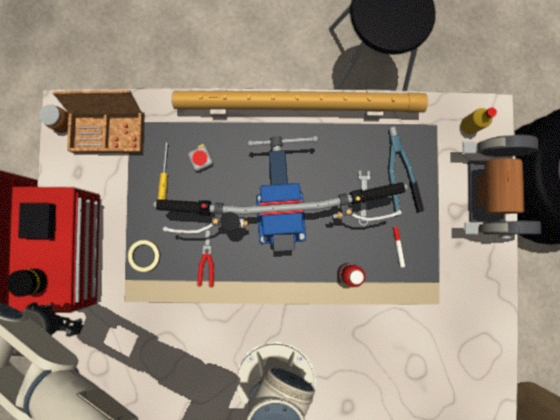

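View pics/wrist0.png

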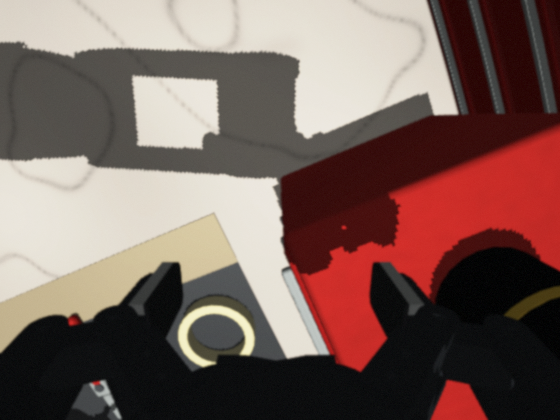

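```bash
cat > h.py <<'E'
import numpy as np, cv2
def ray(c,uv):
    K=np.array(c["camera_matrix"]);k=c["k1"]
    d=cv2.undistortPoints(np.array(uv,float).reshape(-1,1,2),K,np.array([k,0,0,0.]))[:,0]
    R=cv2.Rodrigues(np.array(c["rvec"]))[0];t=np.array(c["tvec"])
    o=-R.T@t
    return o,np.c_[d,np.ones(len(d))]@R
def atz(c,uv,z):
    o,d=ray(c,uv); return o+d*((z-o[2])/d[:,2])[:,None]
def proj(c,P):
    return cv2.projectPoints(np.array(P,float).reshape(-1,1,3),np.array(c["rvec"]),np.array(c["tvec"]),np.array(c["camera_matrix"]),np.array([c["k1"],0,0,0.]))[0][:,0]
E
python3 - <<'E'
from station import cams, models
from h import *
im=cams.get_image("top"); c=cams.get_calibration("top")
cv2.imwrite("pics/topz.png",cv2.resize(im[180:270,140:260,::-1],None,fx=6,fy=6,interpolation=cv2.INTER_CUBIC))
for t in ["brake_lever_pad","throttle_grip","handlebar"]:
    for d in models.outline_of("top",t)[:1]:
        v,u=np.nonzero(d["mask"]); P=atz(c,np.c_[u,v],0.168)
        m=P.mean(0); w=np.linalg.svd(P-m,full_matrices=False)[2][0]
        s=(P-m)@w; print(t,d["score"],m.round(4),w.round(4),s.min().round(4),s.max().round(4))
        # column profile
        for uu in range(u.min(),u.max()+1,4):
            q=v[u==uu]; print(uu,q.min(),q.max(),atz(c,[[uu,q.mean()]],.168).round(4)[0][:2]) if len(q) and t!="handlebar" else 0
im=cams.get_image("scene")
cv2.imwrite("pics/scz.png",cv2.resize(im[100:200,270:390,::-1],None,fx=6,fy=6,interpolation=cv2.INTER_CUBIC))
for t in ["brake_lever_pad"]:
    for d in models.outline_of("scene",t): print(d["score"],d["box"])
E
```

```text
brake_lever_pad 0.55 [0.4802 0.2555 0.168 ] [ 0.0499 -0.9988 -0.    ] -0.0682 0.0704
163 229 229 [0.4822 0.324 ]
167 228 231 [0.4809 0.3123]
171 230 230 [0.4795 0.3007]
175 230 231 [0.4782 0.2891]
179 230 232 [0.4769 0.2776]
183 230 232 [0.4771 0.266 ]
187 230 233 [0.4757 0.2545]
191 230 232 [0.4773 0.243 ]
195 230 232 [0.4774 0.2315]
199 229 231 [0.4804 0.22  ]
203 228 230 [0.4834 0.2086]
207 226 228 [0.4892 0.1972]
211 225 226 [0.4936 0.1858]
throttle_grip 0.88 [0.5506 0.2823 0.168 ] [0.0796 0.9968 0.    ] -0.0629 0.0645
156 202 207 [0.5524 0.346 ]
160 199 209 [0.554  0.3344]
164 199 210 [0.5526 0.3227]
168 199 210 [0.5527 0.3111]
172 199 210 [0.5528 0.2995]
176 199 211 [0.5515 0.2878]
180 200 210 [0.5516 0.2763]
184 201 210 [0.5502 0.2646]
188 201 211 [0.5489 0.2531]
192 201 212 [0.5476 0.2415]
196 201 213 [0.5462 0.2299]
handlebar 0.57 [5.471e-01 2.000e-04 1.680e-01] [ 0.0885 -0.9961  0.    ] -0.3526 0.3798
0.73 [311.6, 122.8, 342.6, 153.4]
0.53 [102.5, 299.5, 146.9, 340.2]
```

View pics/topz.png

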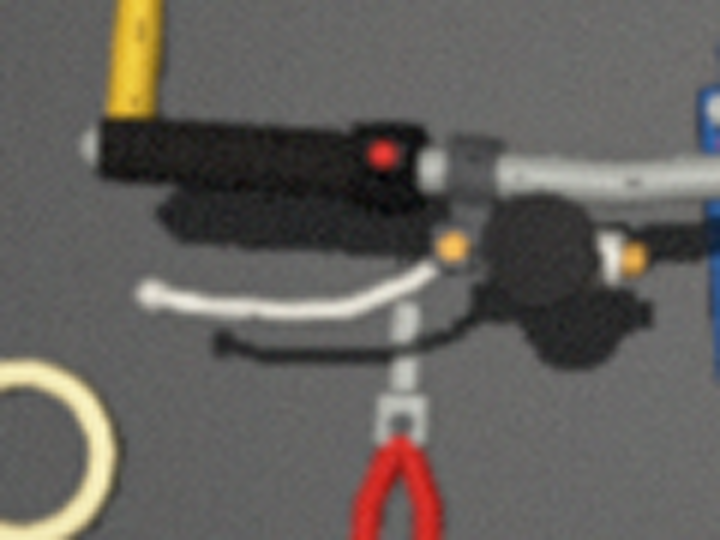

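View pics/scz.png

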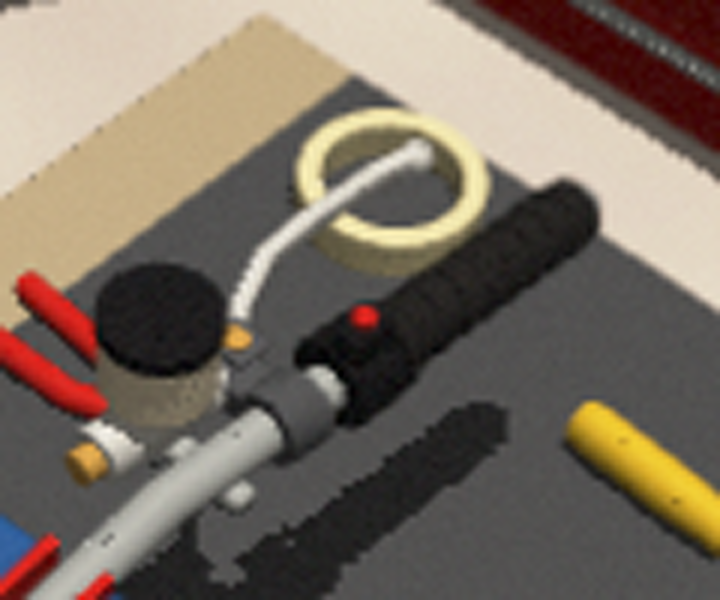

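Call:
{"name": "jog_arm", "arguments": {"steps": [[0,0,0.13,0,0,0,0],[0,0,0.13,0,0,0,0],[0,0,0.13,0,0,0,0],[0,0,0.13,0,0,0,0],[0,0,0.13,0,0,0,0]], "squeeze": 30}}

```text
time: 1.25
tcp_pos: [0.2433, 0.5757, 0.304]
ee_rot: [180.0, -0.0, 118.6]
contact_force: [0.4, 1.0, 0.5]
finger_gap: 0.0121
```

Call:
{"name": "jog_arm", "arguments": {"steps": [[0,0,0.13,0,0,0,0],[0,0,0.13,0,0,0,0],[0,0,0.13,0,0,0,0],[0,0,0.13,0,0,0,0],[0,0,0.09,0,0,0,0]]}}

```text
time: 1.75
tcp_pos: [0.2433, 0.5757, 0.3041]
ee_rot: [180.0, -0.0, 82.0]
contact_force: [-0.4, -1.1, -0.4]
finger_gap: -0.0001
```

Run:
```python
from station import cams, status
from h import *
c=cams.get_calibration("top")
print(atz(c,[[215,220.8],[164.6,228.6],[181,230.9]],.168).round(4))
print(atz(c,[[215,220.8]],.18).round(4))
print(status.get_state())
```

```text
[[0.5072 0.1746 0.168 ]
 [0.4834 0.3193 0.168 ]
 [0.4773 0.2718 0.168 ]]
[[0.5066 0.173  0.18  ]]
{'time': 1.75, 'qpos': array([6.69567876e+01, 2.02094940e+01, 9.35855646e+01, 2.40397581e-03,
       6.61889174e+01, 7.49288888e+01]), 'qd': array([ 7.95032252e-02,  1.20125201e-02,  1.05407580e-01, -9.18206970e-02,
        8.10345462e-04,  5.23537845e+01]), 'effort': array([-2.07602869e-03, -6.05016661e+01, -3.42522025e+01,  6.43186922e-04,
       -8.19689722e-04, -1.06872920e+00]), 'tcp_pos': array([0.24325358, 0.57572862, 0.30406477]), 'ee_rot': array([ 1.79997957e+02, -1.60448115e-02,  8.20269289e+01]), 'contact_force': array([-0.36376529, -1.12311129, -0.36595558]), 'wrist_torque': array([ 0.01349297,  0.00501334, -0.0059036 ]), 'finger_gap': -6.625993789748831e-05}
```

Call:
{"name": "jog_arm", "arguments": {"steps": [[0,0,0,-0.03,0.026,0,0],[0,0,0,-0.03,0.026,0,0],[0,0,0,-0.03,0.026,0,0],[0,0,0,-0.03,0.026,0,0],[0,0,0,-0.03,0.026,0,0]]}}

```text
time: 2.25
tcp_pos: [0.3516, 0.4078, 0.3037]
ee_rot: [180.0, -0.2, 82.2]
contact_force: [1.4, 0.2, -0.2]
finger_gap: 0.0002
```

Call:
{"name": "jog_arm", "arguments": {"steps": [[0,0,0,-0.03,0.02,0,0],[0,0,0,-0.03,0.02,0,0],[0,0,0,0,0,0,0]]}}

```text
time: 2.55
tcp_pos: [0.3859, 0.337, 0.304]
ee_rot: [179.9, -0.2, 82.0]
contact_force: [-0.1, 0.5, 0.2]
finger_gap: -0.0
```

Call:
{"name": "jog_arm", "arguments": {"steps": [[0,0,-0.04,-0.026,0.029,0,0],[0,0,-0.03,-0.026,0.027,0.02,0],[0,0,0,0,0,0.03,0],[0,0,0,0,0,0.02,0],[0,0,0,0,0,0,0]]}}

```text
time: 3.05
tcp_pos: [0.4389, 0.2783, 0.2342]
ee_rot: [179.6, -0.4, 86.1]
contact_force: [0.5, 0.2, 0.1]
finger_gap: -0.0002
```

```bash
cat > look.py <<'E'
import sys
from station import cams, status
from h import *
n=sys.argv[1]
s=status.get_state(); print(s["time"],s["tcp_pos"].round(4),s["ee_rot"].round(2),s["contact_force"].round(2))
for cam,(r0,r1,c0,c1) in {"top":(180,270,140,260),"scene":(90,190,260,380)}.items():
    im=cams.get_image(cam); cv2.imwrite(f"pics/{cam}{n}.png",cv2.resize(im[r0:r1,c0:c1,::-1],None,fx=6,fy=6,interpolation=cv2.INTER_CUBIC))
im=cams.get_image("wrist"); cv2.imwrite(f"pics/wrist{n}.png",im[:,:,::-1])
E
python3 look.py 1
```

```text
3.05 [0.4389 0.2783 0.2342] [179.62  -0.44  86.09] [0.54 0.21 0.09]
```

View pics/top1.png

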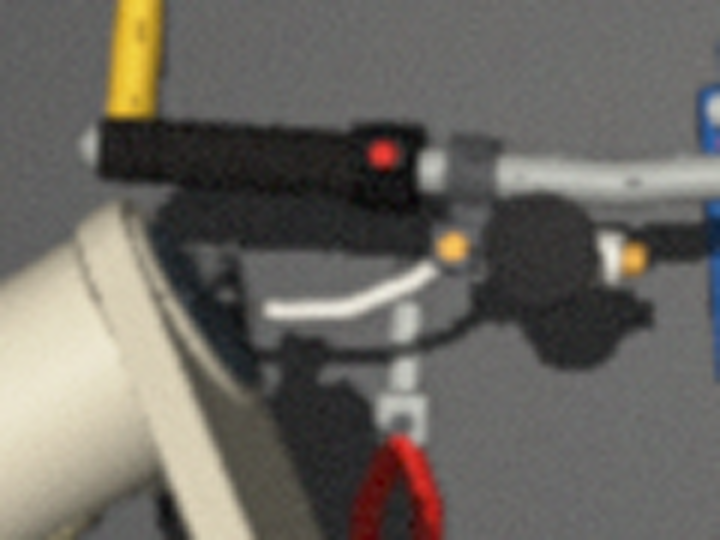

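View pics/scene1.png

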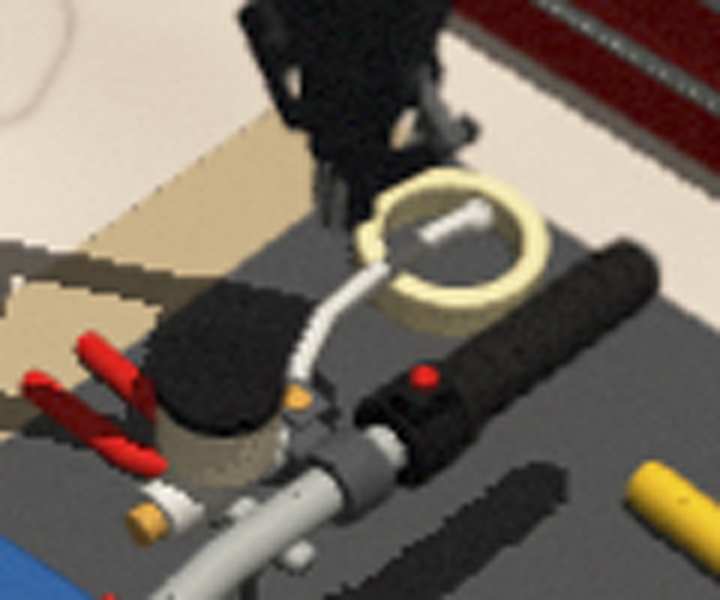

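View pics/wrist1.png

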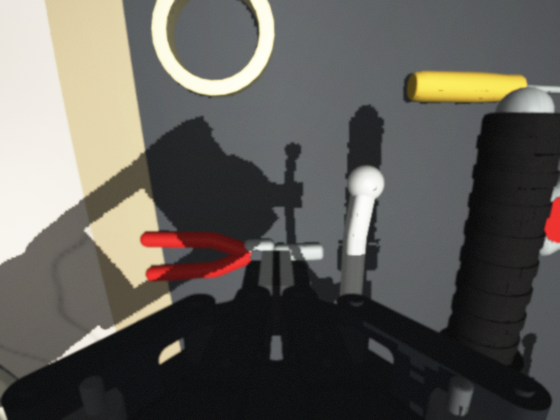

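Run:
```python
from station import cams
from h import *
c=cams.get_calibration("wrist")
print(atz(c,[[366,183],[344,250],[371,250],[357,250],[341,290],[362,290]],.168).round(4))
```

```text
[[0.4837 0.3202 0.168 ]
 [0.4735 0.2888 0.168 ]
 [0.4864 0.2879 0.168 ]
 [0.4797 0.2884 0.168 ]
 [0.472  0.2678 0.168 ]
 [0.4823 0.267  0.168 ]]
```

Call:
{"name": "jog_arm", "arguments": {"steps": [[0,0,0,0,0,0.01,0],[0,0,0,0,0.004,0,0],[0,0,0,0,0.004,0,0]]}}

```text
time: 3.5
tcp_pos: [0.4489, 0.2808, 0.2292]
ee_rot: [179.2, -0.8, 86.3]
contact_force: [1.3, -0.1, 0.0]
finger_gap: 0.0003
```

Call:
{"name": "jog_arm", "arguments": {"steps": [[0.014,-0.014,0,-0.004,0,0.005,0],[0,0,0,0,0.003,0,0],[0,0,0,0,0.003,0,0]]}}

```text
time: 3.8
tcp_pos: [0.4557, 0.2765, 0.2245]
ee_rot: [-180.0, 0.1, 86.3]
contact_force: [-0.5, -0.1, -0.1]
finger_gap: 0.0002
```

Call:
{"name": "jog_arm", "arguments": {"steps": [[0,0,0,0,0.0015,0,0],[0,0,0,0,0.0015,0,0]]}}

```text
time: 4.0
tcp_pos: [0.459, 0.2763, 0.2244]
ee_rot: [-179.9, 0.1, 86.2]
contact_force: [-4.5, 3.4, 2.0]
finger_gap: -0.0001
```

Call:
{"name": "jog_arm", "arguments": {"steps": [[0,0,0,0,0.0015,0,0],[0,0,0,0,0.0015,0,0]]}}

```text
time: 4.2
tcp_pos: [0.4609, 0.2768, 0.2244]
ee_rot: [-179.8, 0.0, 86.2]
contact_force: [-4.8, 2.9, 2.5]
finger_gap: -0.0001
```

Call:
{"name": "jog_arm", "arguments": {"steps": [[0,0,0,0,0.0015,0,0],[0,0,0,0,0.0015,0,0]]}}

```text
time: 4.4
tcp_pos: [0.4626, 0.2772, 0.2244]
ee_rot: [-179.6, -0.0, 86.2]
contact_force: [-5.3, 3.7, 1.9]
finger_gap: 0.0002
```

Call:
{"name": "jog_arm", "arguments": {"steps": [[0,0,0.025,0.001,0.0025,0,0],[0,0,0.025,0.001,0.0025,0,0],[0,0,0.025,0.001,0.0025,0,0]]}}

```text
time: 4.7
tcp_pos: [0.4689, 0.2799, 0.2245]
ee_rot: [-179.4, 0.0, 81.6]
contact_force: [-5.1, 2.5, 2.6]
finger_gap: 0.0001
```

Call:
{"name": "jog_arm", "arguments": {"steps": [[0,0,0.025,0.001,0.0025,0,0],[0,0,0.025,0.001,0.0025,0,0]]}}

```text
time: 4.9
tcp_pos: [0.4737, 0.2816, 0.2245]
ee_rot: [-179.3, 0.0, 78.5]
contact_force: [-4.2, 2.9, 2.8]
finger_gap: -0.0001
```

Call:
{"name": "jog_arm", "arguments": {"steps": [[-0.005,0,0.02,0.001,0.002,0,0],[-0.005,0,0.02,0.001,0.002,0,0]]}}

```text
time: 5.1
tcp_pos: [0.4776, 0.283, 0.2244]
ee_rot: [-179.7, 0.1, 76.0]
contact_force: [-5.6, 1.0, 3.8]
finger_gap: -0.0001
```

Call:
{"name": "jog_arm", "arguments": {"steps": [[0,0,0.015,0.0006,0.0015,0,0]]}}

```text
time: 5.2
tcp_pos: [0.4789, 0.2834, 0.2244]
ee_rot: [-179.7, 0.1, 75.0]
contact_force: [-5.2, 2.1, 5.1]
finger_gap: -0.0
```

Call:
{"name": "jog_arm", "arguments": {"steps": [[0,0,0.01,0.0005,0.0015,0,0]]}}

```text
time: 5.3
tcp_pos: [0.4802, 0.2837, 0.2244]
ee_rot: [-179.6, 0.1, 74.4]
contact_force: [-5.6, 3.1, 3.6]
finger_gap: -0.0001
```

Call:
{"name": "jog_arm", "arguments": {"steps": [[0,0,0,0.0004,0.0015,0,0]]}}

```text
time: 5.4
tcp_pos: [0.4814, 0.2839, 0.2244]
ee_rot: [-179.6, 0.1, 74.3]
contact_force: [-6.1, 2.1, 3.0]
finger_gap: -0.0001
```

Call:
{"name": "jog_arm", "arguments": {"steps": [[0,0,0,0.0004,0.0015,0,0]]}}

```text
time: 5.5
tcp_pos: [0.4825, 0.284, 0.2244]
ee_rot: [-179.5, 0.1, 74.2]
contact_force: [-7.6, 1.6, 4.5]
finger_gap: 0.0
```

Call:
{"name": "jog_arm", "arguments": {"steps": [[0,0,0,0.0003,0.0015,0,0]]}}

```text
time: 5.6
tcp_pos: [0.4828, 0.284, 0.2244]
ee_rot: [-179.3, 0.2, 74.2]
contact_force: [-12.6, 3.2, 8.1]
finger_gap: -0.0003
```

Call:
{"name": "jog_arm", "arguments": {"steps": [[0,0,0,0,0.0015,0,0]]}}

```text
time: 5.7
tcp_pos: [0.483, 0.2839, 0.2244]
ee_rot: [-179.1, 0.2, 74.1]
contact_force: [-11.9, 3.6, 7.8]
finger_gap: 0.0001
```

Call:
{"name": "jog_arm", "arguments": {"steps": [[0,0,0,0,0.002,0,0]]}}

```text
time: 5.8
tcp_pos: [0.4832, 0.2839, 0.2244]
ee_rot: [-178.9, 0.2, 74.0]
contact_force: [-13.3, 5.4, 9.5]
finger_gap: -0.0002
```

```bash
python3 look.py 2
```

```text
5.8 [0.4832 0.2839 0.2244] [-178.88    0.25   73.99] [-13.31   5.37   9.46]
```

View pics/wrist2.png

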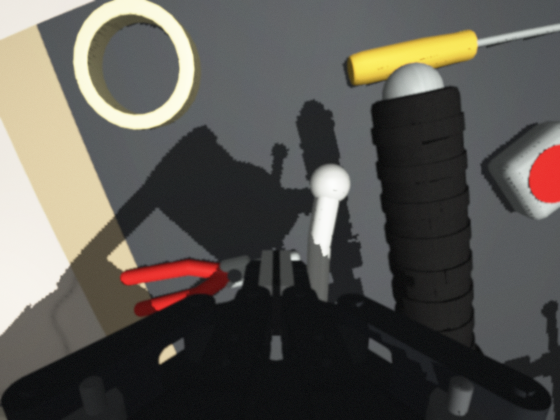

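View pics/scene2.png

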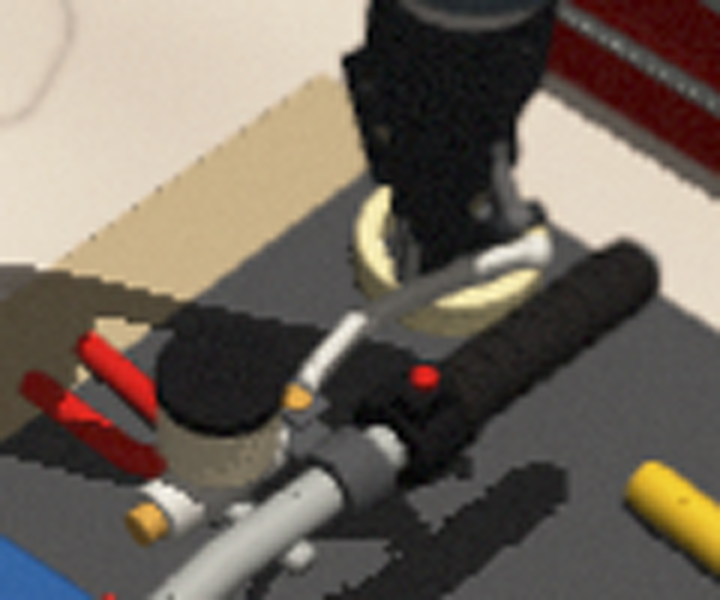

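Run:
```python
from station import cams
from h import *
c=cams.get_calibration("wrist")
b=atz(c,[[330,183]],.168)[0]; print(b.round(4))
p=np.array([.5066,.173]); a=np.array([.4837,.3202])-p; d=b[:2]-p
print(np.hypot(*a),np.hypot(*d), np.arctan2(a[1],a[0])-np.arctan2(d[1],d[0]))
```

```text
[0.5154 0.3218 0.168 ]
0.14897063469019658 0.14901990405407695 0.21341888921038965
```

Call:
{"name": "jog_arm", "arguments": {"steps": [[-0.005,0,0,-0.0003,-0.001,0,0],[-0.005,0,-0.015,-0.0008,-0.0015,0,0],[-0.005,0,-0.02,-0.001,-0.002,0,0],[0,0,-0.02,-0.001,-0.002,0,0]]}}

```text
time: 6.35
tcp_pos: [0.474, 0.2825, 0.2244]
ee_rot: [-179.5, 0.4, 77.0]
contact_force: [-3.4, -0.5, 3.0]
finger_gap: -0.0001
```

Call:
{"name": "jog_arm", "arguments": {"steps": [[0,0,-0.02,-0.001,-0.002,0,0],[0,0,-0.02,-0.001,-0.002,0,0],[0,0,-0.02,-0.001,-0.002,0,0]]}}

```text
time: 6.65
tcp_pos: [0.4669, 0.2802, 0.2243]
ee_rot: [-179.4, 0.4, 80.7]
contact_force: [-4.1, 0.1, 2.7]
finger_gap: 0.0001
```

Call:
{"name": "jog_arm", "arguments": {"steps": [[0,0,-0.02,-0.001,-0.002,0,0],[0,0,-0.02,-0.001,-0.002,0,0]]}}

```text
time: 6.85
tcp_pos: [0.4625, 0.2784, 0.2243]
ee_rot: [-179.4, 0.4, 83.2]
contact_force: [-3.1, -1.2, 1.6]
finger_gap: 0.0001
```

Call:
{"name": "jog_arm", "arguments": {"steps": [[-0.004,0,-0.02,-0.001,-0.0015,0,0],[-0.004,0,-0.02,-0.001,-0.0015,0,0]]}}

```text
time: 7.05
tcp_pos: [0.459, 0.2769, 0.2242]
ee_rot: [-179.9, 0.4, 85.6]
contact_force: [-2.6, 1.3, 1.5]
finger_gap: 0.0003
```

Call:
{"name": "jog_arm", "arguments": {"steps": [[0,0,0,-0.0002,-0.001,0,0],[0,0,0,-0.0002,-0.001,0,0]]}}

```text
time: 7.25
tcp_pos: [0.4577, 0.2768, 0.2245]
ee_rot: [180.0, 0.3, 85.7]
contact_force: [0.5, -0.0, -0.4]
finger_gap: -0.0001
```

Call:
{"name": "jog_arm", "arguments": {"steps": [[0,0,0,0,-0.001,0,0],[0,0,0,0,-0.001,0,0],[0,0,0,0,0,0,0]]}}

```text
time: 7.55
tcp_pos: [0.4565, 0.2773, 0.2248]
ee_rot: [179.8, 0.2, 85.7]
contact_force: [-0.0, -0.7, -0.3]
finger_gap: -0.0
```

```bash
python3 look.py 3
```

```text
7.55 [0.4565 0.2773 0.2248] [179.84   0.24  85.7 ] [-0.01 -0.72 -0.26]
```

View pics/wrist3.png

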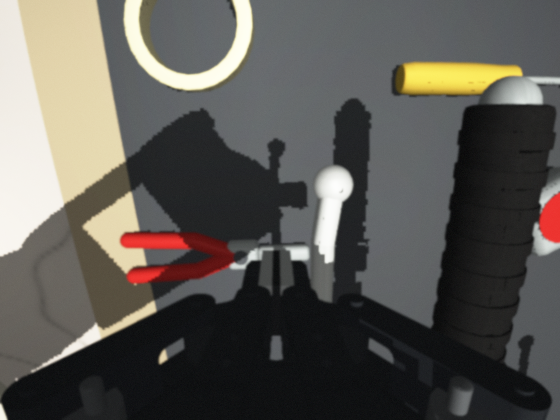

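Ball at (334,184) px; the lever is out and the finger is unloaded. Checking the ball's position, then the second press.

Run:
```python
from station import cams
from h import *
print(atz(cams.get_calibration("wrist"),[[334,184]],.168).round(4))
```

```text
[[0.4833 0.32   0.168 ]]
```

Call:
{"name": "jog_arm", "arguments": {"steps": [[0,0,0,0,0.0015,0,0],[0,0,0,0,0.0015,0,0],[0,0,0.01,0.0002,0.0015,0,0],[0,0,0.015,0.0005,0.002,0,0],[0,0,0.02,0.001,0.0025,0,0]]}}

```text
time: 8.2
tcp_pos: [0.464, 0.2792, 0.2247]
ee_rot: [-179.9, 0.2, 83.0]
contact_force: [-5.0, 2.1, 2.7]
finger_gap: -0.0001
```

Call:
{"name": "jog_arm", "arguments": {"steps": [[-0.002,0,0.025,0.001,0.0025,0,0],[-0.002,0,0.025,0.001,0.0025,0,0],[-0.002,0,0.025,0.001,0.0025,0,0],[-0.002,0,0.025,0.001,0.0025,0,0]]}}

```text
time: 8.6
tcp_pos: [0.4736, 0.2828, 0.2247]
ee_rot: [179.9, 0.1, 76.8]
contact_force: [-5.3, 2.1, 2.9]
finger_gap: -0.0001
```

Call:
{"name": "jog_arm", "arguments": {"steps": [[-0.002,0,0.02,0.0008,0.002,0,0],[-0.002,0,0.015,0.0008,0.002,0,0],[-0.001,0,0.008,0.0006,0.0015,0,0]]}}

```text
time: 8.9
tcp_pos: [0.4786, 0.2844, 0.2246]
ee_rot: [179.8, 0.1, 74.1]
contact_force: [-5.5, 1.6, 3.7]
finger_gap: 0.0003
```

Call:
{"name": "jog_arm", "arguments": {"steps": [[-0.001,0,0,0.0004,0.0015,0,0],[-0.001,0,0,0.0004,0.0015,0,0]]}}

```text
time: 9.1
tcp_pos: [0.481, 0.2847, 0.2246]
ee_rot: [179.8, 0.1, 73.9]
contact_force: [-5.2, 2.4, 3.5]
finger_gap: -0.0
```

Call:
{"name": "jog_arm", "arguments": {"steps": [[-0.001,0,0,0.0003,0.0015,0,0],[-0.001,0,0,0.0003,0.0015,0,0]]}}

```text
time: 9.3
tcp_pos: [0.4823, 0.2848, 0.2245]
ee_rot: [179.9, 0.2, 73.8]
contact_force: [-13.6, 3.0, 9.1]
finger_gap: 0.0001
```

Call:
{"name": "jog_arm", "arguments": {"steps": [[0,0,0,0,0.002,0,0]]}}

```text
time: 9.4
tcp_pos: [0.4826, 0.2847, 0.2246]
ee_rot: [-179.8, 0.3, 73.7]
contact_force: [-15.0, 5.9, 10.1]
finger_gap: -0.0002
```

Call:
{"name": "jog_arm", "arguments": {"steps": [[0,0,0,0,0.002,0,0]]}}

```text
time: 9.5
tcp_pos: [0.4828, 0.2847, 0.2247]
ee_rot: [-179.6, 0.3, 73.7]
contact_force: [-13.4, 5.7, 9.3]
finger_gap: -0.0001
```

```bash
python3 look.py 4
python3 - <<'E'
from station import status,cams,models
import numpy as np
for i in range(3):
    cams.get_image("top"); s=status.get_state(); print(s["time"],s["tcp_pos"].round(4),s["contact_force"].round(1))
E
```

```text
9.5 [0.4828 0.2847 0.2247] [-179.61    0.29   73.66] [-13.35   5.72   9.32]
9.7 [0.4828 0.2847 0.2247] [-13.2   4.8   8.8]
9.75 [0.4828 0.2847 0.2247] [-13.    4.3   7.7]
9.8 [0.4828 0.2847 0.2247] [-12.6   6.    7.9]
```

View pics/wrist4.png

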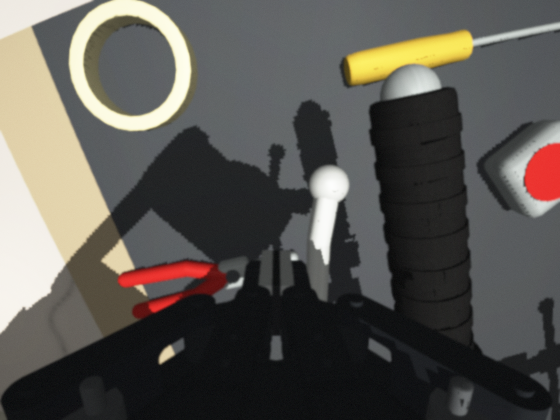

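View pics/scene4.png

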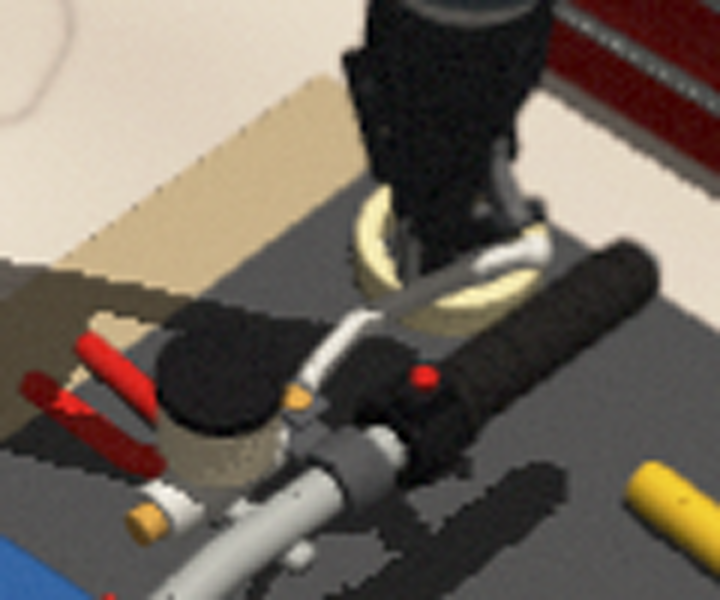

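The lever is back at the stop with the ball at (330,184) px, clear of the grip, and the pose and force are steady. Handing in.

Run:
```python
from station import cams,workorder,status
from h import *
print(atz(cams.get_calibration("wrist"),[[330,184]],.168).round(4))
print(workorder.sign_off()); s=status.get_state(); print(s["time"],s["tcp_pos"].round(4),s["contact_force"].round(1))
```

```text
[[0.5158 0.3216 0.168 ]]
the job is handed in; nothing more can be done
None
the job is handed in; nothing more can be done
```

I pressed the brake lever in solid, eased it all the way out, pressed it in solid again, and handed the job in while holding it there. I used the backs of the closed fingers throughout and took hold of nothing.

- **First press:** the lever came up solid. The force jumped from about 8 N to 13–17 N with almost no further movement. The camera put the lever at about 0.21 rad, which fits the 0.22 rad stop.
- **Easing out:** the finger followed the lever back at about 25 mm/s, and the force fell smoothly from about 4 N to 0. The ball end came back to its starting position within 1 mm.
- **Second press:** the lever came up solid at the same place, with the ball end within 0.5 mm of the first press. It held steady for 0.3 s at about 13 N in the pressing direction (roughly 16 N in total).
- **Clearance:** the pictures show clear space between the blade and the grip, so the lever stops short of it. I did not measure that gap.
- **Unexpected reading:** there was an upward force of up to 10 N on the fingers while they were against the stop. I think it comes from the sloped finger backs, but I did not confirm that.
- **Not measured:** the tools near the brake end look undisturbed in the pictures. I did not check the clutch lever or the remaining tools at the end, but the arm never went near them.

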